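# Stand the fallen bookend back against the row of bats

### The job

The wooden L-shaped bookend has fallen on its back beside the row of pottery bats. Without gripping it or lifting it off the table, push on its upturned foot to tip it back upright onto the foot, then slide it along the table, still upright, until its back stands flat against the end bat of the row, about in the middle. Leave the other things on the table where they are.

Things in the scene. Friction and masses are not known exactly. Their poses are not given: they have to be found in the camera images.
- row: fixed row of square pottery bats on edge. The end bat, white plaster, is 160 mm wide, 150 mm tall, 20 mm thick. Origin: on the table, middle of the lower edge of the end bat's outer face. +x points level out of that face, away from the row, +y along the face, +z up. The row reaches 200 mm towards -x; nothing in it is taller than 150 mm
- bookend: loose L-shaped wooden bookend, 0.4 kg, 110 mm wide (y -55..55). Origin: middle of the heel edge, the outer corner of the L. Back board: x -130..0, z 0..15 mm; foot: x -24..0, z 0..120 mm. At the start z is up: it lies on its back, which points roughly at the row, 15 to 70 mm short of it. Upright, -x is up, +z points away from the row and the back's outer face (z = 0) faces the row
- foot_end (a point): middle of the free end of the bookend's foot (x -12, z 120 mm in its frame), sticking up at the start. Pushed near here, away from the row, the bookend turns about its heel without slipping much, passes its balance after about 50 degrees and drops onto the foot by itself
- back_end (a point): middle of the free end of the bookend's back (x -130, z 7.5 mm in its frame): on the table at the start, on top when the bookend stands. Standing, the bookend slides on its foot when pushed near the table, but may topple towards the row when pushed higher than about 45 mm
- mug: grey clay mug, 76 mm across with a handle, 95 mm tall, standing upright; origin at the centre of its underside. A bystander: leave it alone
- bottle: orange plastic bottle with a yellow cap, 60 mm across, 170 mm tall, standing upright; origin at the centre of its underside. A bystander: leave it alone
- bowl: white bowl, 100 mm across, 50 mm tall; origin at the centre of its underside. A bystander: leave it alone
- prop: short terracotta-coloured tube (kiln prop), 50 mm across, 75 mm tall, standing on end; origin at the centre of its underside. A bystander: leave it alone
- rib: flat wooden throwing rib, 100 x 60 x 8 mm, lying flat; origin at the centre of its underside. A bystander: leave it alone
- brush: brush, 190 mm long, lying flat; origin near its middle, at table height. A bystander: leave it alone
- knife: spatula-like palette knife, 200 mm long, lying flat; origin near its middle, at table height. A bystander: leave it alone
Mind the look-alikes: they are no part of the job. Leave any red or yellow look-alike of the bookend alone.

How it is judged:
On the way:
1. the bookend has been tipped upright onto its foot (angle between bookend's own x axis and vertical above 3.05 rad and height (world z) of bookend below 0.008 m), for 0.2 s.
At the end, for the whole second after the job is handed in: The bookend stands upright on its foot (within 5 degrees), its back against the end bat: heel within 8 mm of the bat's face, parallel to it within 4 degrees, its middle within 35 mm of the middle of the bat, at rest (angle between bookend's own x axis and vertical above 3.05 rad and height (world z) of bookend below 0.006 m and x of bookend in the frame of row between -0.004 and 0.008 m and y of bookend in the frame of row between -0.035 and 0.035 m and angle between the z axis of bookend and the x axis of row, either way round below 0.07 rad and linear speed of bookend below 0.01 m/s); the robot touches nothing.
It fails at once if the bookend is lifted: its heel comes more than 15 mm off the table (height (world z) of bookend above 0.015 m).
It fails at once if the bookend is tipped onto its side (angle between bookend's own y axis and vertical below 1.1 rad or angle between bookend's own y axis and vertical above 2.04 rad).
It fails at once if a bystander is disturbed: moved by more than 20 mm (distance of any of mug, bottle, bowl, prop, rib, brush, knife from where it was at the start of the episode above 0.02 m).
It also fails if it takes over 51 s, if anything falls off the work surface, if the arm or the gripper's body presses on something with over 40 N, if the wrist force passes 120 N, or if a joint passes its speed limit or range.

### The arm

A 6-joint arm with a two-finger parallel gripper is mounted at the origin on the work surface. World frame = base frame: x ahead of the robot, y to its left, z up, the work surface at z = 0. Lengths are in m, angles in rad, forces in N, time in s.
With the tool pointing down it reaches from about 0.25 to 0.775 m from the base axis. Payload 4 kg.
Tool frame: the origin (TCP) lies at the very end of the fingers, on their centre line; the grasp point (between the pads) lies behind it (bot.pinch_z is the z of the grasp point in the tool frame, in m); z points along the fingers, y is the line along which they close (so a half turn about z gives the same grasp; the last joint's range is limited). The gripper opens to 94 mm and grips with 3 to 60 N. Pads are 16 mm wide; open, the fingers measure 119 mm over their backs; the gripper's body (75 mm by 177 mm) begins 78 mm behind the grasp point.
Start: joints at [1.199, 0.087, 1.371, -0, 1.684, -0.103], TCP at [0.146, 0.53, 0.206] pointing down, gripper open.
Joint ranges: [-3.1, 3.1], [-0.76, 2.03], [0.27, 2.55], [-1.08, 4.22], [0.17, 2.65], [-2.57, 2.57]. Speed limits (rad/s): [2.79, 2.79, 3.14, 3.14, 3.14, 3.14].

### API

Orientations are given as a unit quaternion [x, y, z, w].
In Python, from rig import bot gives the robot as it stands.
- The arm moves only by the tool jog_arm, never from a script. Its argument "deltas" is a list of rows, each a list of 7 numbers: the turn, a rotation vector about the tool's x, y, z each as a share of 90 degrees, from -1 to 1, then the shift along the tool's x, y, z each as a share of 500 mm, from -1 to 1, then the opening, from -1 (shut) to 1 (fully open). A call has 1 to 10 rows; each row is the pose to reach, as a shift and turn from the pose commanded when the call began, along the tool's axes at that moment; what a row does not reach only later rows make up. A row lasts 1/12 s, in which the tool goes at most 41.7 mm and 7.16 degrees, less where a joint would pass 70% of its speed; a pose out of reach is approached as far as the arm can. A call with a number of a shift or a turn outside -1 to 1 is refused whole. A call with a gripper value outside its range is refused whole. The fingers move at their own pace and stop on an object; the grip force is fixed at half the most. Time passes only in rows, so rows that repeat a pose let the fingers close. It gives the time, the measured TCP pose, the force, the opening and the grip force at its end, in the units of the state.
- bot.observe(): the state, without advancing time (a new reading comes with each control period).
- bot.read_camera(name): name is "side" or "top" or "wrist"; returns (picture, depth): 420x560x3 uint8, red, green, blue; 420x560 float32, m along the optical axis (not along the pixel's ray), 0 where there is no reading.
- bot.calibration(name): a dict with "fx", "fy", "cx", "cy" (pixels), "dist_coeffs" ([k1, k2, p1, p2, k3] as OpenCV has them; the pictures are not rectified), "position" and "orientation" of the camera in the world. Camera axes: x right, y down, z forward; pixel columns grow to the right and rows downward; lengths in m; the calibration is good to about 2 mm. A picture is of the moment at which its call begins: read the wrist's pose just before it. calibration takes no time and is no camera call; for the wrist camera it gives the pose at the moment of the call.
- bot.sign_off(): hands the job in; it is judged then, once.
The state is a dict: "clock": time; "joints": joint angles; "qvel": joint speeds; "joint_efforts": joint torques, N m; "tool_pos": TCP position; "orientation": TCP orientation; "ft_force": force on the tool from outside, world axes, zero at the start; "moment": the same for the moment, N m; "grip_width": finger opening in m; "grip_force": force on a finger pad.
Only numpy, scipy, OpenCV 4.12 (cv2) and the standard library are available. Lean on these libraries where they do the work, as an engineer would, in place of code of your own. Each camera call takes 0.05 s, during which the arm holds its last target. There are 200 camera calls.

## Working session

There is one attempt and no reset: what is moved stays moved. The work goes in short steps, Python scripts to look and compute and a tool call to move; the robot and the scene stay as the last step left them, time stands still between calls to the robot, and variables do not carry over. Pictures are saved under pics/ and viewed, at most 10 in all, crops included, and the job is handed in when it is done.

Besides the shell and the picture viewer there is one more tool, called after "Request:" by a JSON object that holds its "method" and its "body", one argument or row to a line. jog_arm: Moves the arm, as the interface text tells. Shift numbers are shares of 500 mm and turn numbers shares of 90 degrees, none past 1 either way. Its arguments: {"type":"object","properties":{"deltas":{"type":"array","items":{"type":"array","items":{"type":"number"}}}},"required":["deltas"]}

```bash
ls; mkdir -p pics; python3 - <<'E'
from rig import bot
import cv2,numpy as np
s=bot.observe();print(s['clock'],s['tool_pos'],s['orientation'],bot.pinch_z)
for n in['side','top']:
    p,d=bot.read_camera(n);cv2.imwrite(f'pics/{n}0.png',p[:,:,::-1]);np.savez(f'pics/{n}0.npz',p=p,d=d)
    c=bot.calibration(n);print(n,c)
E
```

```text
pics
0.0 [0.14588726 0.52973181 0.20434331] [ 1.34012792e-01  9.90979021e-01 -1.04498060e-03 -2.43439964e-04] -0.0188
side {'fx': 529.0455123481005, 'fy': 529.0455123481005, 'cx': 273.7245284587877, 'cy': 201.75471883871336, 'dist_coeffs': array([-0.04004886,  0.        ,  0.        ,  0.        ,  0.        ]), 'position': array([ 0.2903765 , -1.06130355,  1.21050216]), 'orientation': array([ 0.93139502, -0.07350605,  0.0231778 , -0.35575689])}
top {'fx': 519.8604980466515, 'fy': 519.8604980466515, 'cx': 273.03752423220106, 'cy': 211.66440891464373, 'dist_coeffs': array([-0.09074298,  0.        ,  0.        ,  0.        ,  0.        ]), 'position': array([ 0.25182314, -0.08618743,  1.22322845]), 'orientation': array([-0.70206042,  0.70666571, -0.05330421,  0.06995281])}
```

View pics/top0.png

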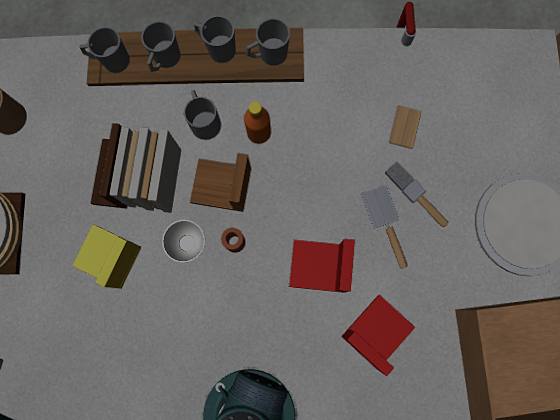

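View pics/side0.png

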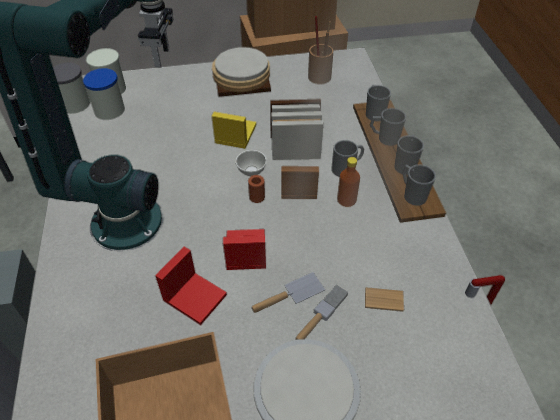

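Top view: the wooden candidates for the bookend are the brown L at (220,182), next to the bat row whose white end face is at (168,172). The look-alikes are red L's at (322,265) and (380,335), and a yellow L at (105,257). In the side view the brown L is at (300,182), with its foot up and facing the camera. I choose the brown one. Nearby bystanders are the mug (202,117), bottle (257,125), prop (232,240) and bowl (184,241).

```bash
cat > h.py <<'E'
from rig import bot
import cv2,numpy as np
from scipy.spatial.transform import Rotation as R
def cloud(c,d):
    h,w=d.shape;u,v=np.meshgrid(np.arange(w),np.arange(h))
    K=np.array([[c['fx'],0,c['cx']],[0,c['fy'],c['cy']],[0,0,1]])
    n=cv2.undistortPoints(np.stack([u,v],-1).reshape(-1,1,2).astype(float),K,c['dist_coeffs']).reshape(h,w,2)
    P=np.dstack([n*d[...,None],d])
    return P@R.from_quat(c['orientation']).as_matrix().T+c['position']
E
python3 - <<'E'
from h import *
crop={}
for n,box in[('top',(80,80,290,270)),('side',(200,80,390,230))]:
    f=np.load(f'pics/{n}0.npz');p,d=f['p'],f['d'];W=cloud(bot.calibration(n),d)
    hsv=cv2.cvtColor(p,cv2.COLOR_RGB2HSV)
    x0,y0,x1,y1=box;m=np.zeros(d.shape,bool);m[y0:y1,x0:x1]=1;m&=d>0
    crop[n]=cv2.resize(p[y0:y1,x0:x1,::-1],None,fx=2.0,fy=2.0)
    def rect(k,name):
        k=k.astype(np.uint8);c,l,s,_=cv2.connectedComponentsWithStats(k)
        for i in range(1,c):
            if s[i,4]<40: continue
            q=W[l==i];r=cv2.minAreaRect((q[:,:2]*1000).astype(np.float32))
            print(n,name,'px',s[i,:2]+s[i,2:4]//2,s[i,4],'c',np.round(r[0]),'sz',np.round(r[1]),'a',round(r[2],1),'z',np.round(np.percentile(q[:,2],[5,50,95])*1000))
    z=W[...,2]
    brown=m&(hsv[...,1]>60)&(hsv[...,0]<20)
    rect(m&(z>.11)&(z<.13)&brown,'foottop'); rect(brown&(z>.008)&(z<.022),'board')
    rect(m&(z>.135)&(z<.165),'bats'); rect(m&(z>.035)&(z<.1),'mid'); rect(m&(z>.025)&(z<.2),'all')
cv2.imwrite('pics/crop.png',np.vstack([cv2.resize(crop['top'],(360,326)),cv2.resize(crop['side'],(360,270))])[:600])
E
```

```text
top foottop px [257 119] 260 c [660. -24.] sz [47. 53.] a 5.1 z [111. 118. 128.]
top foottop px [238 178] 561 c [524.  15.] sz [ 25. 110.] a 80.3 z [116. 120. 124.]
top board px [176  82] 517 c [799. 187.] sz [453.  11.] a 88.9 z [ 9. 16. 21.]
top board px [104 173] 483 c [561. 363.] sz [173.  62.] a 10.5 z [14. 18. 21.]
top board px [216 185] 1713 c [533.  69.] sz [129. 110.] a 79.9 z [11. 15. 19.]
top bats px [256 115] 42 c [658. -25.] sz [ 9. 24.] a 2.9 z [136. 146. 161.]
top bats px [115 160] 1417 c [561. 285.] sz [ 43. 165.] a 83.2 z [139. 147. 153.]
top bats px [136 163] 930 c [554. 240.] sz [ 38. 160.] a 83.0 z [135. 149. 153.]
top bats px [155 165] 1236 c [548. 197.] sz [ 42. 159.] a 83.1 z [137. 148. 153.]
top mid px [202 113] 753 c [692. 116.] sz [99. 76.] a 48.9 z [39. 75. 96.]
top mid px [258 129] 228 c [649. -27.] sz [26. 59.] a 9.7 z [39. 69. 97.]
top mid px [143 174] 741 c [519. 206.] sz [ 99. 205.] a 44.8 z [39. 68. 97.]
top mid px [241 184] 201 c [519.   4.] sz [ 22. 110.] a 68.3 z [40. 69. 98.]
top mid px [183 241] 463 c [393. 147.] sz [97. 98.] a 1.7 z [36. 47. 53.
[... 2127 characters left out ...]
84] 556 c [523.   8.] sz [ 16. 109.] a 81.5 z [38. 69. 97.]
side mid px [348 189] 301 c [658. -38.] sz [30. 59.] a 66.0 z [39. 70. 96.]
side all px [240  86] 440 c [405. 579.] sz [ 68. 197.] a 81.0 z [27. 42. 63.]
side all px [377 115] 1040 c [849. 291.] sz [225.  88.] a 72.8 z [ 33.  90. 119.]
side all px [296 127] 2818 c [554. 243.] sz [143. 165.] a 82.6 z [ 38. 136. 154.]
side all px [229 127] 924 c [358. 332.] sz [124. 113.] a 66.7 z [ 30.  85. 124.]
side all px [348 171] 1361 c [676.  54.] sz [214.  95.] a 69.2 z [ 33.  82. 164.]
side all px [251 174] 767 c [385. 107.] sz [195.  98.] a 78.7 z [27. 48. 78.]
side all px [300 181] 1041 c [525.  18.] sz [ 36. 109.] a 80.9 z [ 32.  87. 124.]
```

View pics/crop.png

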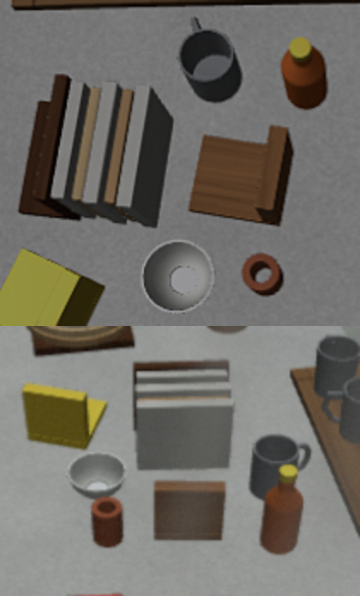

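Crop: the brown L lies on its back with its foot up on the side away from the white bat, so the choice holds. Next I fit the frames exactly and compute the first move.

```bash
cat >> h.py <<'E'
def face(n,box,zr,outl=None):
    f=np.load(f'pics/{n}.npz');W=cloud(bot.calibration(n.rstrip('0123456789')),f['d'])
    x0,y0,x1,y1=box;q=W[y0:y1,x0:x1].reshape(-1,3);q=q[(q[:,2]>zr[0])&(q[:,2]<zr[1])]
    vx,vy,cx,cy=cv2.fitLine(q[:,:2].astype(np.float32),cv2.DIST_HUBER,0,1e-4,1e-4).ravel()
    t=(q[:,:2]-[cx,cy])@[vx,vy];r=(q[:,:2]-[cx,cy])@[-vy,vx]
    lo,hi=np.percentile(t,[.5,99.5]);m=(lo+hi)/2
    return np.degrees(np.arctan2(vy,vx)),np.array([cx+m*vx,cy+m*vy]),hi-lo,r.std()
def rel(pos,yaw_row,turn=0):
    """row deltas to a down pose: world pos (mm), tool x heading deg"""
    s=bot.observe();Rt=R.from_quat(s['orientation']);h=np.radians(yaw_row)
    x=np.array([np.cos(h),np.sin(h),0]);z=np.array([0,0,-1.]);M=R.from_matrix(np.stack([x,np.cross(z,x),z],1))
    d=Rt.inv().apply(np.array(pos)/1000-s['tool_pos'])/.5
    return np.round((Rt.inv()*M).as_rotvec()/(np.pi/2),4),np.round(d,4)
E
python3 - <<'E'
from h import *
print('bat side',face('side0',(272,118,322,157),(.04,.14)))
print('bat top',face('top0',(160,130,182,212),(.03,.13)))
print('foot outer side',face('side0',(280,172,320,200),(.03,.105)))
print('foot outer top',face('top0',(230,150,252,212),(.03,.105)))
print(rel((530,43,230),82))
E
```

```text
bat side (np.float32(-6.7696605), array([0.54664892, 0.18051051]), np.float64(0.1573633681381126), np.float64(0.009103104878457322))
bat top (np.float32(-7.1269403), array([0.5452734 , 0.17782963]), np.float64(0.1570172473068897), np.float64(0.001594579998430672))
foot outer side (np.float32(-9.911847), array([0.52239892, 0.00729928]), np.float64(0.10810886767202683), np.float64(0.002480170475794617))
foot outer top (np.float32(-10.054294), array([0.52075286, 0.00372346]), np.float64(0.1075558128319815), np.float64(0.0058550589795514614))
(array([-1.100e-03,  8.000e-04,  9.178e-01]), array([-0.9991, -0.7347, -0.0499]))
```

Request:
{"method": "jog_arm", "body": {
  "deltas": [
    [0, 0, 0.92, -0.98, -0.72, -0.05, 0.3],
    [0, 0, 0.92, -0.98, -0.72, -0.05, 0.3],
    [0, 0, 0.92, -0.98, -0.72, -0.05, 0.3],
    [0, 0, 0.92, -0.98, -0.72, -0.05, 0.3],
    [0, 0, 0.92, -0.98, -0.72, -0.05, 0.3],
    [0, 0, 0.92, -0.98, -0.72, -0.05, 0.3],
    [0, 0, 0.92, -0.98, -0.72, -0.05, 0.3],
    [0, 0, 0.92, -0.98, -0.72, -0.05, 0.3],
    [0, 0, 0.92, -0.98, -0.72, -0.05, 0.3],
    [0, 0, 0.92, -0.98, -0.72, -0.05, 0.3]
  ]
}}

```text
clock: 0.93
tool_pos: [0.4046, 0.2016, 0.2224]
orientation: [0.691, 0.723, -0.0, -0.0]
ft_force: [0.2, 0.9, -0.9]
grip_width: 0.061
grip_force: 0.0
```

```bash
python3 -c "
from h import *
print(rel((529,48,220),80),bot.observe()['tool_pos'])"
```

```text
(array([-2.000e-04, -1.000e-04,  1.403e-01]), array([-0.3183,  0.2344,  0.0047])) [0.40461667 0.20162705 0.22238416]
```

Request:
{"method": "jog_arm", "body": {
  "deltas": [
    [0, 0, 0.14, -0.318, 0.234, 0.005, 0.3],
    [0, 0, 0.14, -0.318, 0.234, 0.005, 0.3],
    [0, 0, 0.14, -0.318, 0.234, 0.005, 0.3],
    [0, 0, 0.14, -0.318, 0.234, 0.005, 0.3],
    [0, 0, 0.14, -0.318, 0.234, 0.005, 0.3],
    [0, 0, 0.14, -0.318, 0.234, 0.005, 0.3],
    [0, 0, 0.14, -0.318, 0.234, 0.005, 0.3],
    [0, 0, 0.14, -0.318, 0.234, 0.005, 0.3]
  ]
}}

```text
clock: 1.6
tool_pos: [0.5286, 0.0513, 0.2196]
orientation: [0.764, 0.645, -0.0, -0.001]
ft_force: [-0.8, 0.5, -0.1]
grip_width: 0.0612
grip_force: 0.0
```

```bash
python3 -c "
from h import *
print(rel((529,48,100),80),bot.observe()['tool_pos'])"
```

```text
(array([-0.0011, -0.0003,  0.0042]), array([-0.0065,  0.0023,  0.2391])) [0.52858739 0.0512828  0.21956464]
```

Request:
{"method": "jog_arm", "body": {
  "deltas": [
    [0, 0, 0, -0.004, 0, 0.08, 0.3],
    [0, 0, 0, -0.004, 0, 0.16, 0.3],
    [0, 0, 0, -0.004, 0, 0.2, 0.3],
    [0, 0, 0, -0.004, 0, 0.239, 0.3],
    [0, 0, 0, -0.004, 0, 0.239, 0.3],
    [0, 0, 0, -0.004, 0, 0.239, 0.3]
  ]
}}

```text
clock: 2.1
tool_pos: [0.5274, 0.0503, 0.1001]
orientation: [0.763, 0.646, -0.001, -0.001]
ft_force: [1.0, -0.3, 1.5]
grip_width: 0.0608
grip_force: 0.0
```

```bash
python3 -c "
from h import *
print(rel((529,48,100),80),bot.observe()['tool_pos'])
p,d=bot.read_camera('side');cv2.imwrite('pics/s1.png',cv2.resize(p[80:230,180:400,::-1],None,fx=3,fy=3))"
```

```text
(array([-0.0014, -0.    ,  0.0056]), array([-0.004 ,  0.0038,  0.0002])) [0.52744764 0.05027352 0.10010025]
```

View pics/s1.png

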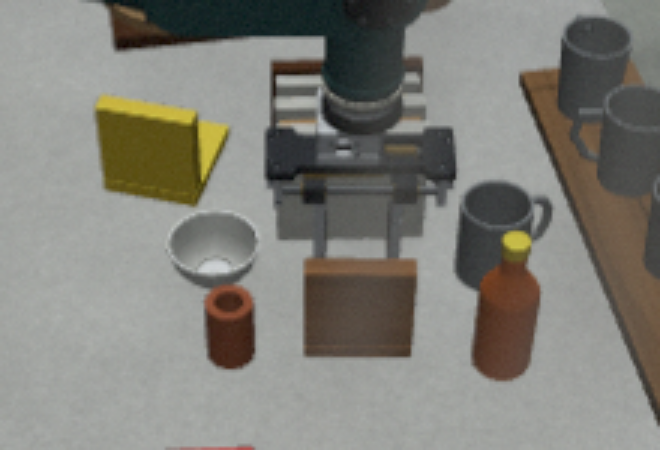

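The fingers (around (355,240)) stand behind the foot, centred and clear of everything. Next I push the foot over along its arc.

Request:
{"method": "jog_arm", "body": {
  "deltas": [
    [0, 0, 0, -0.02, 0.002, 0, 0.3],
    [0, 0, 0, -0.032, 0.002, 0, 0.3],
    [0, 0, 0, -0.044, 0.002, 0, 0.3],
    [0, 0, 0, -0.056, 0.002, 0, 0.3],
    [0, 0, 0, -0.068, 0.002, 0, 0.3],
    [0, 0, 0, -0.08, 0.002, 0, 0.3],
    [0, 0, 0, -0.092, 0.002, 0, 0.3],
    [0, 0, 0, -0.104, 0.002, 0, 0.3],
    [0, 0, 0, -0.116, 0.002, 0.001, 0.3],
    [0, 0, 0, -0.13, 0.002, 0.002, 0.3]
  ]
}}

```text
clock: 2.98
tool_pos: [0.5185, -0.016, 0.0991]
orientation: [0.764, 0.645, -0.0, -0.0]
ft_force: [0.1, 0.2, 0.3]
grip_width: 0.0607
grip_force: 0.2
```

```bash
python3 - <<'E'
from h import *
print(bot.observe()['tool_pos'])
p,d=bot.read_camera('side');cv2.imwrite('pics/s2.png',cv2.resize(p[80:230,180:400,::-1],None,fx=3,fy=3))
E
```

```text
[ 0.51846409 -0.01600922  0.09913146]
```

View pics/s2.png

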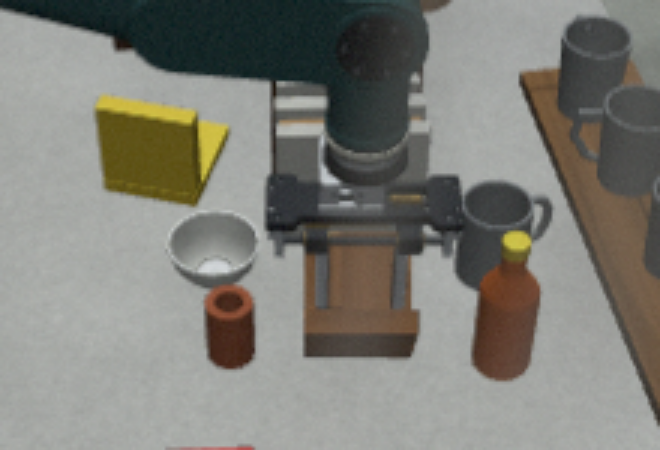

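The foot is leaning toward the camera (355,330) and the board is rising, so it is tipping as planned. I'll carry on past the balance point.

Request:
{"method": "jog_arm", "body": {
  "deltas": [
    [0, 0, 0, -0.014, 0, 0.005, 0.3],
    [0, 0, 0, -0.026, 0, 0.01, 0.3],
    [0, 0, 0, -0.038, 0, 0.016, 0.3],
    [0, 0, 0, -0.05, 0, 0.022, 0.3],
    [0, 0, 0, -0.062, 0, 0.03, 0.3],
    [0, 0, 0, -0.074, 0, 0.038, 0.3],
    [0, 0, 0, -0.084, 0, 0.046, 0.3],
    [0, 0, 0, -0.094, 0, 0.056, 0.3],
    [0, 0, 0, -0.1, 0, 0.064, 0.3],
    [0, 0, 0, -0.1, 0, 0.064, 0.3]
  ]
}}

```text
clock: 3.87
tool_pos: [0.5097, -0.0651, 0.0663]
orientation: [0.764, 0.645, -0.001, -0.001]
ft_force: [-0.2, 0.6, 0.3]
grip_width: 0.061
grip_force: 0.0
```

```bash
python3 - <<'E'
from h import *
print(bot.observe()['tool_pos'])
p,d=bot.read_camera('side');cv2.imwrite('pics/s3.png',cv2.resize(p[80:230,180:400,::-1],None,fx=3,fy=3))
E
```

```text
[ 0.50973158 -0.06513429  0.06625669]
```

View pics/s3.png

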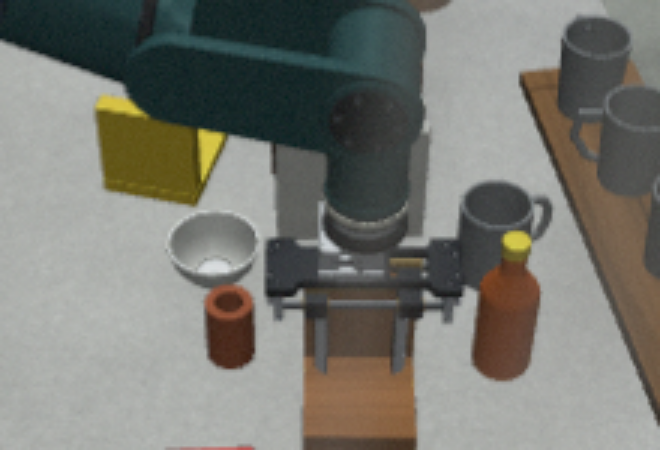

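The bookend stands upright on its foot, with the foot's end face at (358,443). I'll back the gripper out beyond the foot end and measure.

Request:
{"method": "jog_arm", "body": {
  "deltas": [
    [0, 0, 0, -0.02, 0, -0.03, 0.3],
    [0, 0, 0, -0.06, 0, -0.04, 0.3],
    [0, 0, 0, -0.1, 0, -0.04, 0.3],
    [0, 0, 0, -0.14, 0, -0.04, 0.3],
    [0, 0, 0, -0.18, 0, -0.04, 0.3],
    [0, 0, 0, -0.22, 0, -0.04, 0.3],
    [0, 0, 0, -0.22, 0, -0.04, 0.3],
    [0, 0, 0, -0.22, 0, -0.04, 0.3]
  ]
}}

```text
clock: 4.58
tool_pos: [0.4924, -0.1734, 0.0878]
orientation: [0.764, 0.645, 0.0, -0.0]
ft_force: [0.6, -0.7, -0.2]
grip_width: 0.0612
grip_force: 0.0
```

```bash
python3 - <<'E'
from h import *
print(bot.observe()['tool_pos'])
for n in['side','top']:
    p,d=bot.read_camera(n);W=cloud(bot.calibration(n),d);hsv=cv2.cvtColor(p,cv2.COLOR_RGB2HSV)
    reg=(abs(W[...,0]-.52)<.09)&(W[...,1]>-.16)&(W[...,1]<.06)&(hsv[...,1]>60)&(hsv[...,0]<20)&(d>0)
    for nm,a,b in[('board top',.122,.14),('foot',.016,.032),('endface',.004,.018)]:
        k=(reg&(W[...,2]>a)&(W[...,2]<b)).astype(np.uint8);c,l,s,_=cv2.connectedComponentsWithStats(k)
        if c<2: continue
        q=W[l==1+s[1:,4].argmax()];r=cv2.minAreaRect((q[:,:2]*1000).astype(np.float32));print(n,nm,len(q),np.round(r[0],1),np.round(r[1]),round(r[2],1),q[:,2].mean())
E
```

```text
[ 0.49235823 -0.17336815  0.08777659]
side board top 24 [474.    1.4] [16. 14.] 14.0 0.1306030854763726
side foot 438 [511.9 -84.6] [72. 65.] 79.2 0.02549477238152271
side endface 59 [ 506.5 -115.3] [ 8. 64.] 79.8 0.01065689226152264
top board top 350 [519.5  -8.3] [ 15. 109.] 80.3 0.13028663604465116
top foot 960 [514.1 -41.6] [ 63. 116.] 73.9 0.024489447670386456
top endface 12 [464.4 -12.9] [24.  1.] 79.9 0.011161623108136379
```

```bash
python3 -c "
from h import *
print(rel((499,-158.4,10),83))"
```

```text
(array([ 0.0002, -0.0005, -0.0288]), array([0.0294, 0.0082, 0.1554]))
```

Request:
{"method": "jog_arm", "body": {
  "deltas": [
    [0, 0, -0.029, 0.01, 0.008, 0.05, 0.3],
    [0, 0, -0.029, 0.02, 0.008, 0.1, 0.3],
    [0, 0, -0.029, 0.029, 0.008, 0.14, 0.3],
    [0, 0, -0.029, 0.029, 0.008, 0.155, 0.3],
    [0, 0, -0.029, 0.029, 0.008, 0.155, 0.3],
    [0, 0, -0.029, 0.029, 0.008, 0.155, 0.3]
  ]
}}

```text
clock: 5.18
tool_pos: [0.4989, -0.159, 0.0105]
orientation: [0.749, 0.663, 0.0, 0.0]
ft_force: [0.3, 0.1, 0.1]
grip_width: 0.061
grip_force: 0.0
```

```bash
cat >> h.py <<'E'
def rowxy(p):
    d=np.array(p)[:2]*1000-[545.5,178.5];return d@[-.122,-.9925],d@[.9925,-.122]
E
python3 -c "
from h import *
print(rel((499,-158.4,10),83),rowxy(bot.observe()['tool_pos']))"
```

```text
(array([ 0.0001, -0.    ,  0.0006]), array([ 0.0012, -0.    ,  0.001 ])) (np.float64(340.6640615825205), np.float64(-5.036696329122243))
```

Request:
{"method": "jog_arm", "body": {
  "deltas": [
    [0, 0, 0, 0.02, 0, 0, 0.3],
    [0, 0, 0, 0.04, 0, 0, 0.3],
    [0, 0, 0, 0.052, 0, 0, 0.3],
    [0, 0, 0, 0.062, 0, 0, 0.3],
    [0, 0, 0, 0.072, 0, 0, 0.3],
    [0, 0, 0, 0.084, 0, 0, 0.3],
    [0, 0, 0, 0.096, 0, 0, 0.3],
    [0, 0, 0, 0.108, 0, 0, 0.3],
    [0, 0, 0, 0.12, 0, 0, 0.3],
    [0, 0, 0, 0.132, 0, 0, 0.3]
  ]
}}

```text
clock: 6.02
tool_pos: [0.5072, -0.0949, 0.0111]
orientation: [0.749, 0.663, -0.0, 0.001]
ft_force: [0.0, -4.5, 5.7]
grip_width: 0.0612
grip_force: 2.7
```

Request:
{"method": "jog_arm", "body": {
  "deltas": [
    [0, 0, 0, 0.012, 0, 0, 0.3],
    [0, 0, 0, 0.024, 0, 0, 0.3],
    [0, 0, 0, 0.036, 0, 0, 0.3],
    [0, 0, 0, 0.048, 0, 0, 0.3],
    [0, 0, 0, 0.06, 0, 0, 0.3],
    [0, 0, 0, 0.072, 0, 0, 0.3],
    [0, 0, 0, 0.084, 0, 0, 0.3],
    [0, 0, 0, 0.096, 0, 0, 0.3],
    [0, 0, 0, 0.108, 0, 0, 0.3],
    [0, 0, 0, 0.12, 0, 0, 0.3]
  ]
}}

```text
clock: 6.85
tool_pos: [0.5143, -0.0353, 0.0111]
orientation: [0.749, 0.663, -0.001, 0.001]
ft_force: [-0.6, -5.4, 5.1]
grip_width: 0.0609
grip_force: 2.8
```

```bash
cat >> h.py <<'E'
def look():
    print('tcp row',rowxy(bot.observe()['tool_pos']),bot.observe()['tool_pos'][2])
    p,d=bot.read_camera('top');W=cloud(bot.calibration('top'),d);hsv=cv2.cvtColor(p,cv2.COLOR_RGB2HSV)
    k=((abs(W[...,0]-.53)<.09)&(W[...,1]>-.16)&(W[...,1]<.19)&(hsv[...,1]>60)&(hsv[...,0]<20)&(W[...,2]>.122)&(W[...,2]<.14)).astype(np.uint8)
    c,l,s,_=cv2.connectedComponentsWithStats(k);q=W[l==1+s[1:,4].argmax()]
    r=cv2.minAreaRect((q[:,:2]*1000).astype(np.float32));print(len(q),r,q[:,2].mean(),'row',rowxy(np.array(r[0])/1000))
    return p
E
python3 -c "
from h import *
p=look();cv2.imwrite('pics/t4.png',cv2.resize(p[70:290,60:340,::-1],None,fx=2.5,fy=2.5))"
```

```text
tcp row (np.float64(215.97608630951703), np.float64(-4.848411182955306)) 0.011052902590683537
315 ((525.4556884765625, 85.06389617919922), (15.924699783325195, 110.46060180664062), 81.87682342529297) 0.1304331842260015 row (np.float64(95.18073904800416), np.float64(-8.494774520874024))
```

View pics/t4.png

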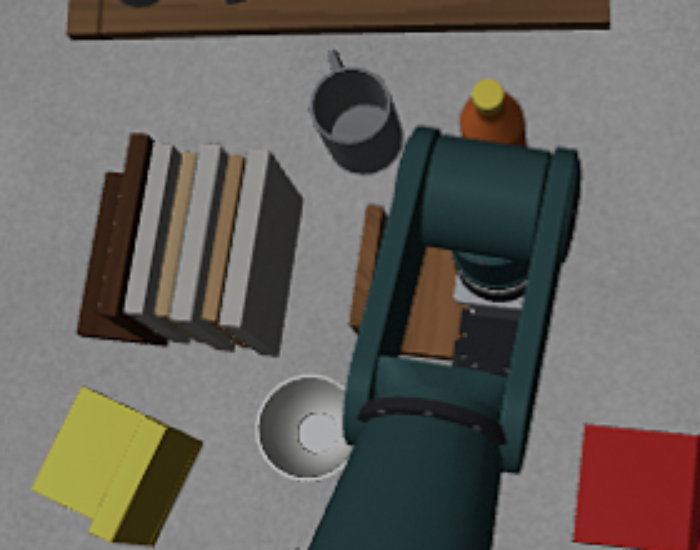

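The bookend stands upright at (367,270) in the crop, about 88 mm short of the bat and nearly parallel. The bystanders are where they were, so I keep pushing.

Request:
{"method": "jog_arm", "body": {
  "deltas": [
    [0, 0, 0, 0.012, 0, 0, 0.3],
    [0, 0, 0, 0.024, 0, 0, 0.3],
    [0, 0, 0, 0.036, 0, 0, 0.3],
    [0, 0, 0, 0.048, 0, 0, 0.3],
    [0, 0, 0, 0.06, 0, 0, 0.3],
    [0, 0, 0, 0.072, 0, 0, 0.3],
    [0, 0, 0, 0.084, 0, 0, 0.3],
    [0, 0, 0, 0.096, 0, 0, 0.3],
    [0, 0, 0, 0.108, 0, 0, 0.3],
    [0, 0, 0, 0.12, 0, 0, 0.3]
  ]
}}

```text
clock: 7.73
tool_pos: [0.5213, 0.0243, 0.0107]
orientation: [0.749, 0.663, -0.001, 0.001]
ft_force: [-0.8, -6.0, 6.3]
grip_width: 0.0609
grip_force: 2.8
```

```bash
python3 -c "
from h import *
look()"
```

```text
tcp row (np.float64(156.01433481368312), np.float64(-5.218771118691833)) 0.010681293236529669
128 ((532.8868408203125, 149.13548278808594), (6.885805606842041, 108.56681823730469), 82.71784973144531) 0.13018906999182742 row (np.float64(30.683088752746585), np.float64(-8.936089385986328))
```

Request:
{"method": "jog_arm", "body": {
  "deltas": [
    [0, 0, 0, 0.01, 0, 0, 0.3],
    [0, 0, 0, 0.02, 0, 0, 0.3],
    [0, 0, 0, 0.028, 0, 0, 0.3],
    [0, 0, 0, 0.034, 0, 0, 0.3],
    [0, 0, 0, 0.04, 0, 0, 0.3],
    [0, 0, 0, 0.044, 0, 0, 0.3],
    [0, 0, 0, 0.047, 0, 0, 0.3],
    [0, 0, 0, 0.05, 0, 0, 0.3]
  ]
}}

```text
clock: 8.45
tool_pos: [0.5242, 0.049, 0.0105]
orientation: [0.749, 0.663, -0.001, 0.001]
ft_force: [0.3, -5.3, 4.6]
grip_width: 0.0611
grip_force: 2.8
```

Request:
{"method": "jog_arm", "body": {
  "deltas": [
    [0, 0, 0, 0.003, 0, 0, 0.3],
    [0, 0, 0, 0.005, 0, 0, 0.3]
  ]
}}

```text
clock: 8.62
tool_pos: [0.5244, 0.051, 0.0104]
orientation: [0.749, 0.663, -0.001, 0.001]
ft_force: [-1.6, -7.9, 5.3]
grip_width: 0.0607
grip_force: 4.2
```

Request:
{"method": "jog_arm", "body": {
  "deltas": [
    [0, 0, 0, 0.002, 0, 0, 0.3],
    [0, 0, 0, 0.003, 0, 0, 0.3]
  ]
}}

```text
clock: 8.78
tool_pos: [0.5244, 0.051, 0.0105]
orientation: [0.749, 0.663, -0.002, 0.002]
ft_force: [-3.0, -10.7, 4.9]
grip_width: 0.0608
grip_force: 5.5
```

Request:
{"method": "jog_arm", "body": {
  "deltas": [
    [0, 0, 0, 0.001, 0, 0, 0.3],
    [0, 0, 0, 0.002, 0, 0, 0.3]
  ]
}}

```text
clock: 8.95
tool_pos: [0.5244, 0.051, 0.0105]
orientation: [0.749, 0.663, -0.003, 0.002]
ft_force: [-2.0, -12.2, 5.3]
grip_width: 0.0609
grip_force: 6.6
```

It has stopped against the bat and the force is rising. One firmer nudge to seat it flat, then I back off.

Request:
{"method": "jog_arm", "body": {
  "deltas": [
    [0, 0, 0, 0.003, 0, 0, 0.3],
    [0, 0, 0, 0.005, 0, 0, 0.3],
    [0, 0, 0, 0.005, 0, 0, 0.3]
  ]
}}

```text
clock: 9.2
tool_pos: [0.5244, 0.0511, 0.0105]
orientation: [0.749, 0.662, -0.005, 0.004]
ft_force: [-3.6, -17.2, 6.5]
grip_width: 0.061
grip_force: 9.1
```

Request:
{"method": "jog_arm", "body": {
  "deltas": [
    [0, 0, 0, -0.02, 0, 0, 0.3],
    [0, 0, 0, -0.06, 0, 0, 0.3],
    [0, 0, 0, -0.12, 0, 0, 0.3],
    [0, 0, 0, -0.18, 0, 0, 0.3],
    [0, 0, 0, -0.24, 0, -0.02, 0.3],
    [0, 0, 0, -0.3, 0, -0.06, 0.3],
    [0, 0, 0, -0.3, 0, -0.1, 0.3],
    [0, 0, 0, -0.3, 0, -0.14, 0.3],
    [0, 0, 0, -0.3, 0, -0.14, 0.3]
  ]
}}

```text
clock: 9.95
tool_pos: [0.5092, -0.0917, 0.0836]
orientation: [0.749, 0.662, 0.003, 0.002]
ft_force: [1.3, -0.2, 0.2]
grip_width: 0.061
grip_force: 0.0
```

```bash
python3 - <<'E'
from h import *
p=look();q,_=bot.read_camera('side')
print(bot.observe()['ft_force'])
cv2.imwrite('pics/t5.png',np.vstack([cv2.resize(p[80:270,60:340,::-1],(420,285)),cv2.resize(q[80:230,180:400,::-1],(420,286))]))
E
```

```text
tcp row (np.float64(272.6083923858269), np.float64(-3.084065285878665)) 0.08364333236230043
373 ((536.1524047851562, 170.88531494140625), (17.173418045043945, 110.33318328857422), 83.14148712158203) 0.12988388626537656 row (np.float64(8.697981536865235), np.float64(-8.348496673583984))
[-0.79618779  0.09911727 -0.78717725]
```

View pics/t5.png

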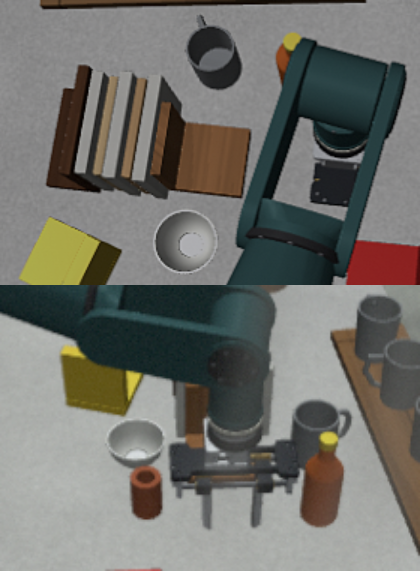

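The bookend stands upright against the white bat, at (170,145) in the top half. Its heel is about 1 mm off the face, its middle is 8 mm off centre, and it is parallel within about 0.2°. The arm is clear and the bystanders haven't moved.

```bash
python3 -c "
from rig import bot
print(bot.sign_off())"
```

```text
the job is handed in; nothing more can be done
None
```

I tipped the bookend upright, slid it flat against the end bat (about 1 mm from the face and 8 mm off centre by the last measurement), backed the arm clear and handed the job in; the sign-off returned no verdict.

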